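# Stand the knocked-over tin back in the finishing tray and put its lid on

## Robot

A 7-joint arm with a two-finger parallel gripper is mounted at the origin on the work surface. World frame = base frame: x ahead of the robot, y to its left, z up, the work surface at z = 0. Lengths are in m, angles in rad, forces in N, time in s.
With the tool pointing down it reaches from about 0.35 to 0.9 m from the base axis. Payload 8.1 kg.
Tool frame: the origin (TCP) lies at the very end of the fingers, on their centre line; the grasp point (between the pads) lies 19 mm behind it; z points along the fingers, y is the line along which they close (so a half turn about z gives the same grasp; the last joint's range is limited). The gripper opens to 92 mm and grips with 3 to 60 N. Pads are 19 mm wide; open, the fingers measure 130 mm over their backs; the gripper's body (75 mm by 190 mm) begins 47 mm behind the grasp point.
Start: joints at [-1.361, 0.434, 0.025, 1.573, -0.012, 1.134, -0.075], TCP at [0.192, 0.595, 0.227] pointing down, gripper open.
Joint ranges: [-2.62, 2.62], [-0.44, 2.09], [-1.27, 1.32], [0.08, 2.57], [-1.32, 4.46], [0.12, 2], [-2.74, 2.74]. Speed limits (rad/s): [2.22, 2.22, 3.01, 3.01, 3.14, 3.14, 3.14].

## Interface

Orientations are given as a rotation vector (axis times angle).
In Python, from cell import arm gives the robot as it stands.
- The arm moves only by the tool carry_out, never from a script. Its argument "commands" is a list of rows, each a list of 7 numbers: the opening, from 0 (shut) to 1 (fully open), then the shift along the tool's x, y, z each as a share of 0.025 m, from -1 to 1, then the turn, a rotation vector about the tool's x, y, z each as a share of 0.1 rad, from -1 to 1. A call has 1 to 8 rows; each row shifts and turns the commanded pose from where the row before left it, along the tool's axes as they then stand; what a row does not reach is not made up. A row lasts 1/10 s, in which the tool goes at most 50 mm and 8.59 degrees, less where a joint would pass 70% of its speed; a pose out of reach is approached as far as the arm can. A call with a number of a shift or a turn outside -1 to 1 is refused whole. A call with a gripper value outside its range is refused whole. The fingers move at their own pace and stop on an object; "squeeze" is the grip in N (left out, the last holds). Time passes only in rows, so rows that do not move let the fingers close. It gives the time, the measured TCP pose, the force, the opening and the grip force at its end, in the units of the state.
- arm.observe(): the state, without advancing time (a new reading comes with each control period).
- arm.get_image(name): name is "side" or "top"; returns a dict with "pixels" (480x640x3 uint8, red, green, blue), "range_z" (480x640 float32, m along the optical axis (not along the pixel's ray), 0 where there is no reading), "mtx" (3x3 intrinsics, pixels), "k1" (the pictures are not rectified: a ray, as slopes to the right and down, at radius r is drawn at 1 + k1 r^2 times it, then the intrinsics apply), "R" (3x3) and "t" (3): a world point X has camera coordinates R X + t. Camera axes: x right, y down, z forward; pixel columns grow to the right and rows downward; lengths in m; the calibration is good to about 2 mm. A picture is of the moment at which its call begins.
- arm.sign_off(): hands the job in; it is judged then, once.
The state is a dict: "clock": time; "joints": joint angles; "dq": joint speeds; "joint_efforts": joint torques, N m; "position": TCP position; "ee_rot": TCP orientation; "force": force on the tool from outside, world axes, zero at the start; "ft_torque": the same for the moment, N m; "width": opening from 0.0 (shut) to 1.0 (fully open); "gripper_force": force on a finger pad.
Only numpy, scipy, OpenCV 4.12 (cv2) and the standard library are available. Lean on these libraries where they do the work, as an engineer would, in place of code of your own. Each camera call takes 0.05 s, during which the arm holds its last target. There are 200 camera calls.

## Task

In the finishing tray the blue square tin has been knocked over against the low wax tin, and its turned wooden lid has come off onto the bench. Stand the tin upright on the tray floor again, square with the tray and in the middle of the gap between the wax tin and the bottle on the other side; once it stands on its own, set its lid back in the mouth so that it sits fully down and level. Set both down rather than letting them drop, and leave the wax tin, both bottles and the sharpening stone standing where they are.

Things in the scene. Friction and masses are not known exactly. Their poses are not given: they have to be found in the camera images.
- tray: Wooden tray fixed to the bench, 370 mm long (x axis, roughly to the robot's left, along the row) by 120 mm wide (y). Origin: centre of its underside, on the bench top. Floor 8 mm thick; rails all round 8 mm wide, their tops 23 mm above the bench; the lane between them is 104 mm wide. Row along +x: a bottle, the gap, the wax tin, the other bottle.
- tray_gap (a point): On the tray's floor (8 mm above the bench), in the middle of the gap in the row: at tray x = -41 mm, y = 0. The gap is about 153 mm long, give or take 8 mm, from the side of the right-hand bottle to the face of the wax tin. Axes like the tray's.
- tin: Empty tin, about 0.16 kg: blue body 58 x 58 x 90 mm with labels, then a round open collar 8 mm high, 48 mm outside, 41 mm inside. Origin: centre of its underside; z to the mouth. Starts tipped 55 deg towards tray +x, square with the row: an edge of its foot on the tray floor, its side on the wax tin's near top edge. Its sides facing tray +y and -y are upright and free.
- tin_mouth (a point): Centre of the mouth of the tin, in the plane of the collar's top rim, 98 mm from the tin's origin along its z.
- lid: Turned wooden lid, about 45 g, knob up on the bench. From its origin (centre of the spigot's foot) upwards along z: spigot 37 mm in diameter to 9 mm (foot tapered to 31 mm over 3 mm), entering the mouth with 2 mm of play all round; pale disc 54 mm in diameter, 9 to 15 mm, which lies on the collar's rim when seated; knob 20 mm in diameter, 15 to 41 mm.
- lid_seat (a point): Centre of the underside of the lid's disc, 9 mm above the lid's origin; it meets the point tin_mouth when the lid is seated.
- wax_tin: Bystander: full, low rectangular wax tin, bare steel with a yellow lid, 60 mm along the row, 80 mm across it, 48 mm tall, 0.55 kg, standing loose in the tray on the left side of the gap. Origin at the centre of its underside, axes like the tray's.
- stain_bottle: Bystander: amber glass bottle with black cap, 50 mm in diameter, 92 mm tall, about 0.22 kg, standing loose in the tray at one end of the row (either the robot's right or left end). Origin at the centre of its underside.
- oil_bottle: Bystander: green glass bottle with red cap, same size and mass as the amber one, standing loose in the tray at the other end of the row. Origin at the centre of its underside.
- stone: Bystander: two-coloured sharpening stone, 100 x 50 x 25 mm, 0.3 kg, lying loose on the bench to the robot's right, nearer or farther than the lid. Origin at the centre of its underside, x along its length.

How it is judged:
On the way:
1. The tin stands upright and square on the tray floor in the middle of the gap, let go (angle between tin's own z axis and vertical below 0.06 rad and z of tin in the frame of tray_gap between -0.004 and 0.004 m and x of tin in the frame of tray_gap between -0.032 and 0.032 m and y of tin in the frame of tray_gap between -0.026 and 0.026 m and (angle between the x axis of tin and the x axis of tray, either way round below 0.2 rad or angle between the x axis of tin and the y axis of tray, either way round below 0.2 rad) and contact force between the fingers and tin below 0.05 N and linear speed of tin below 0.02 m/s), for 0.3 s.
At the end, for the whole second after the job is handed in: The tin stands on the tray floor within 3.4 deg of upright and 11 deg of square, its centre within 32 mm of the middle of the gap (tray_gap) and 26 mm of the middle line; the lid is seated, its disc within 3.5 mm of the mouth and level within 3.4 deg; both at rest (angle between each of tin, lid's own z axis and vertical below 0.06 rad and z of tin in the frame of tray_gap between -0.004 and 0.004 m and x of tin in the frame of tray_gap between -0.032 and 0.032 m and y of tin in the frame of tray_gap between -0.026 and 0.026 m and (angle between the x axis of tin and the x axis of tray, either way round below 0.2 rad or angle between the x axis of tin and the y axis of tray, either way round below 0.2 rad) and distance between lid_seat and tin_mouth below 0.0035 m and linear speed of each of tin, lid below 0.02 m/s); the robot touches nothing.
It fails at once if the wax tin or a bottle is shifted by more than 15 mm or tipped by more than 14 degrees (distance of any of wax_tin, stain_bottle, oil_bottle from where it was at the start of the episode above 0.015 m or angle between any of wax_tin, stain_bottle, oil_bottle's own z axis and vertical above 0.25 rad).
It fails at once if the sharpening stone is shifted by more than 15 mm or tipped by more than 14 degrees (distance of stone from where it was at the start of the episode above 0.015 m or angle between stone's own z axis and vertical above 0.25 rad).
It fails at once if the tin is dropped (falls freely from more than about 2 cm) (linear speed of tin above 0.6 m/s and contact force between the fingers and tin below 0.05 N).
It fails at once if the lid is dropped (falls freely from more than about 2 cm) (linear speed of lid above 0.6 m/s and contact force between the fingers and lid below 0.05 N).
It also fails if it takes over 54 s, if anything falls off the work surface, if the arm or the gripper's body presses on something with over 40 N, if the wrist force passes 120 N, or if a joint passes its speed limit or range.

## Working session

There is one attempt and no reset: what is moved stays moved. The work goes in short steps, Python scripts to look and compute and a tool call to move; the robot and the scene stay as the last step left them, time stands still between calls to the robot, and variables do not carry over. Pictures are saved under pics/ and viewed, at most 10 in all, crops included, and the job is handed in when it is done.

Besides the shell and the picture viewer there is one more tool, called after ">>>" by a JSON object that holds its "op" and its "data", one argument or row to a line. carry_out: Moves the arm, as the interface text tells. Shift numbers are shares of 0.025 m and turn numbers shares of 0.1 rad, none past 1 either way. Its arguments: {"type":"object","properties":{"commands":{"type":"array"},"squeeze":{"type":"number"}},"required":["commands"]}

```bash
mkdir -p pics; ls
cat > h.py <<'E'
import numpy as np, cv2
from cell import arm
from scipy.spatial.transform import Rotation as Ro
def world(im,u,v,z=None):
    """pixels->world; by depth, or onto plane z"""
    K=im["mtx"]; d=np.array([(u-K[0,2])/K[0,0],(v-K[1,2])/K[1,1]]); p=d.copy()
    for _ in range(20): p=d/(1+im["k1"]*(p@p))
    r=np.array([p[0],p[1],1.0]); R=np.array(im["R"]); t=np.array(im["t"])
    if z is None:
        return R.T@(r*im["range_z"][int(round(v)),int(round(u))]-t)
    c=-R.T@t; w=R.T@r
    return c+w*(z-c[2])/w[2]
def cloud(im):
    K=im["mtx"]; v,u=np.mgrid[:480,:640]; d=np.stack([(u-K[0,2])/K[0,0],(v-K[1,2])/K[1,1]],-1).astype(float);p=d.copy()
    for _ in range(10): p=d/(1+im["k1"]*(p**2).sum(-1,keepdims=True))
    r=np.concatenate([p,np.ones((480,640,1))],-1)*im["range_z"][...,None]
    return (r-np.array(im["t"]))@np.array(im["R"])
def save(im,n): cv2.imwrite("pics/"+n,np.ascontiguousarray(im["pixels"][...,::-1]))
E
python3 - <<'E'
from h import *
for n in("top","side"):
    im=arm.get_image(n); save(im,n+"0.png"); np.savez(n+"0.npz",**im); print(n,im["k1"],-np.array(im["R"]).T@im["t"],im["mtx"][0,0])
s=arm.observe();print(s)
E
```

```text
pics
top -0.06249607804753826 [0.46220393 0.03965666 0.88964222] 489.67349417704
side -0.05922143354172474 [ 0.38455426 -0.56458161  0.80424168] 490.24908608377996
{'clock': 0.1, 'joints': array([-1.36062235,  0.43513642,  0.0249773 ,  1.57399631, -0.01160988,
        1.1340129 , -0.07506337]), 'dq': array([ 0.00041082,  0.00038083,  0.00017385, -0.00059852,  0.00183021,
        0.0019174 ,  0.00107932]), 'joint_efforts': array([ 3.44177795e-03, -6.69125676e+01,  9.88301262e-01, -3.15142751e+01,
       -6.04212284e-02,  3.73909087e-02,  4.67902112e-05]), 'position': array([0.19222012, 0.59422454, 0.22603778]), 'ee_rot': array([-4.89350839e-01, -3.10314521e+00,  2.20585146e-03]), 'force': array([-0.45281757, -0.68745205,  0.57205385]), 'ft_torque': array([ 0.00366554, -0.04877039,  0.01074413]), 'gripper_force': 0.0, 'width': 1.0021569877731809}
```

View pics/top0.png

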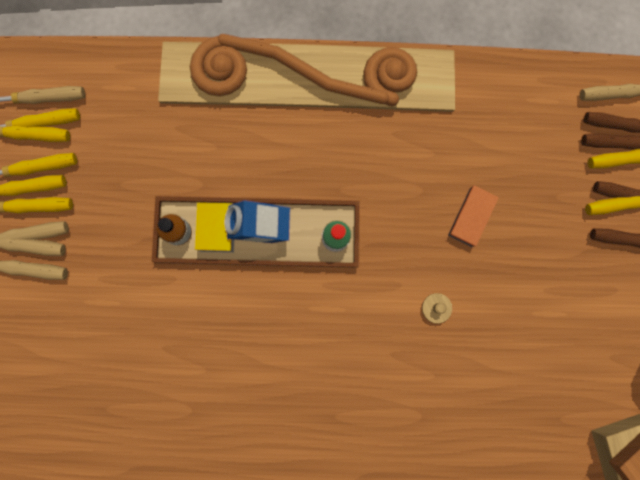

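View pics/side0.png

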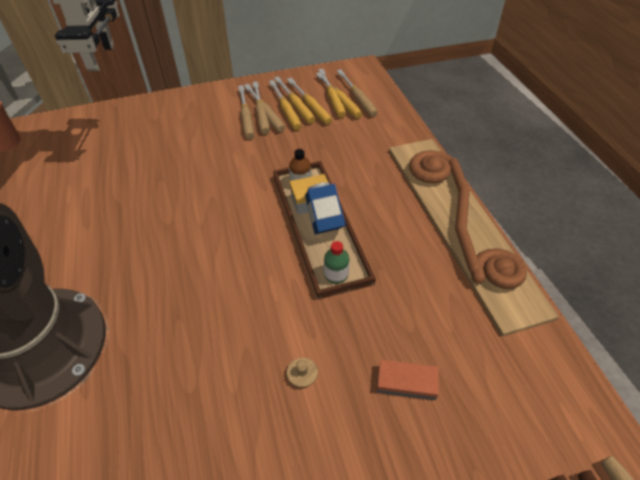

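The top view shows, left to right: amber bottle (172,230), yellow wax tin (213,227), tipped blue tin (258,222) with its mouth at (233,219), green bottle (337,235), stone (473,216) and lid (437,308). The side view agrees with this, with the lid at (302,373).

```bash
python3 - <<'E'
from h import *
im=dict(np.load("top0.npz")); 
C=cloud(im)
np.set_printoptions(precision=4,suppress=True)
hsv=cv2.cvtColor(im["pixels"],cv2.COLOR_RGB2HSV)
print("bench z",np.median(C[330:400,200:400,2]), "lane", np.median(C[235:255,290:315,2]))
# tray rails outer corners at z=.023
q=[world(im,u,v,.023) for u,v in((155,198),(359,201.5),(356,269),(152,265))]
q=np.array(q);print(q, np.linalg.norm(q[0]-q[1]),np.linalg.norm(q[0]-q[3]))
rows=np.s_[160:300]
# tray-depth mask: rail/tray region z>.006
m=((C[...,2]>.015)&(C[...,2]<.2)).astype(np.uint8); m[:180]=0; m[290:]=0; m[:,:140]=0;m[:,370:]=0
pts=C[m>0]; r=cv2.minAreaRect(pts[:,:2].astype(np.float32)); print("tray rect",r)
def blob(name,mask,zlo,zhi):
    k=mask&(C[...,2]>zlo)&(C[...,2]<zhi); p=C[k]; 
    print(name,len(p),p.mean(0),p.min(0),p.max(0),cv2.minAreaRect(p[:,:2].astype(np.float32)))
V,U=np.mgrid[:480,:640]
box=lambda u0,u1,v0,v1:(U>=u0)&(U<=u1)&(V>=v0)&(V<=v1)
blob("lid disc",box(410,465,285,335),.008,.022)
blob("lid knob",box(410,465,285,335),.032,.05)
blob("stone",box(440,510,170,260),.015,.04)
blob("wax",box(190,235,195,260)&(hsv[...,0]>20)&(hsv[...,0]<35)&(hsv[...,1]>200),.04,.056)
blob("green cap",box(320,360,215,255),.085,.12)
blob("amber cap",box(155,195,205,250),.085,.12)
blue=(hsv[...,0]>100)&(hsv[...,0]<125)&(hsv[...,1]>120)
blob("tin",box(225,300,190,250)&blue,.02,.15)
v0=222
for u in range(222,300,4): print(u,C[v0,u],im["pixels"][v0,u])
E
cd pics; python3 -c "
import cv2
a=cv2.imread('top0.png')[185:280,140:370];cv2.imwrite('crop0.png',cv2.resize(a,None,fx=3.4,fy=3.4,interpolation=2))"
```

```text
bench z -0.0010477764500504759 lane 0.006837284340405862
[[ 0.6398  0.3185  0.023 ]
 [ 0.6435 -0.0499  0.023 ]
 [ 0.5215 -0.0465  0.023 ]
 [ 0.5185  0.3164  0.023 ]] 0.36844843381644066 0.12130050444662625
tray rect ((0.5861459970474243, 0.13401027023792267), (0.12088769674301147, 0.3712042272090912), 0.2649146020412445)
lid disc 599 [ 0.4565 -0.1921  0.0139] [ 0.4309 -0.2204  0.0089] [ 0.483  -0.1668  0.0199] ((0.456973671913147, -0.19363334774971008), (0.051835283637046814, 0.05343953147530556), 1.5621886253356934)
lid knob 107 [ 0.4565 -0.1933  0.0389] [ 0.4476 -0.2041  0.0333] [ 0.4652 -0.1839  0.0442] ((0.4563746154308319, -0.1940610408782959), (0.017385778948664665, 0.020232846960425377), 1.3497170209884644)
stone 1522 [ 0.6248 -0.2596  0.0237] [ 0.5703 -0.3045  0.0151] [ 0.6804 -0.217   0.0287] ((0.6256303191184998, -0.2600052058696747), (0.05184707045555115, 0.10055626928806305), 64.16382598876953)
wax 1029 [0.5841 0.2067 0.0544] [0.5467 0.1734 0.0425] [0.6282 0.2344 0.056 ] ((0.5869929790496826, 0.20446467399597168), (0.08131448179483414, 0.06077852472662926), 1.101617813110
[... 698 characters left out ...]
6 124]
234 [0.5948 0.1686 0.0544] [38 64 93]
238 [0.5876 0.1548 0.1011] [145 141 134]
242 [0.5877 0.1483 0.1016] [ 49  75 105]
246 [0.588  0.1419 0.1003] [ 41  80 123]
250 [0.5881 0.1353 0.1011] [ 32  75 119]
254 [0.5893 0.1295 0.0946] [ 40  79 121]
258 [0.5901 0.1233 0.0909] [181 176 161]
262 [0.591  0.1171 0.0865] [182 177 160]
266 [0.5919 0.1109 0.0819] [183 178 161]
270 [0.5927 0.1045 0.0784] [183 177 162]
274 [0.5937 0.0982 0.0729] [184 178 163]
278 [0.5945 0.0917 0.069 ] [ 92 106 130]
282 [0.596  0.0854 0.0612] [ 38  79 122]
286 [0.5967 0.0787 0.0581] [ 37  80 122]
290 [0.6046 0.0737 0.0104] [172 149 117]
294 [0.6051 0.0665 0.0087] [193 164 118]
298 [0.6058 0.0592 0.0054] [193 163 116]
```

View pics/crop0.png

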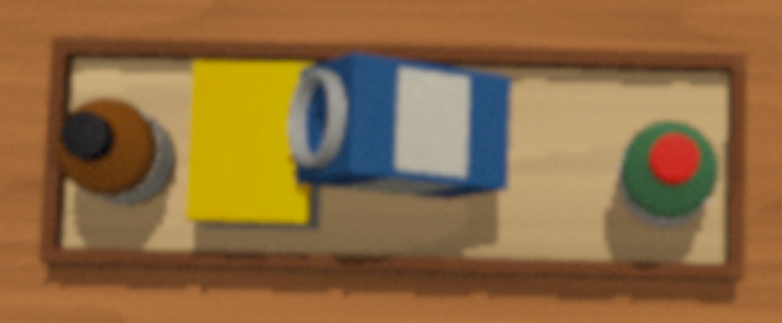

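The crop confirms the layout: tin body x = 0.594 m, wax tin face y ≈ 0.1745, gap middle ≈ (0.585, 0.094). The tipped-tin geometry, with its pivot at y ≈ 0.106, agrees with the depth readings. I'll grip the ±x sides near the mouth end, with the tool leaning 30° towards +y.

```bash
cat > plan.py <<'E'
# usage: plan.py opening x y z tilt_deg [yaw_deg] [nmin]; tool y = world +x turned by yaw; tilt leans tool body to +y
import sys
from h import *
from scipy.spatial.transform import Slerp
a=[float(v) for v in sys.argv[1:]]
op,p1,t=a[0],np.array(a[1:4]),np.radians(a[4]); yaw=a[5] if len(a)>5 else 0; nm=int(a[6]) if len(a)>6 else 1
c,s=np.cos(t),np.sin(t)
R1=Ro.from_euler('z',yaw,degrees=True)*Ro.from_matrix(np.array([[0,c,-s],[1,0,0],[0,-s,-c]]).T)
o=arm.observe(); p=np.array(o["position"]); R=Ro.from_rotvec(o["ee_rot"])
n=max(nm,int(np.ceil(max(np.linalg.norm(p1-p)/.025,(R.inv()*R1).magnitude()/.1)-1e-6)))
sl=Slerp([0,1],Ro.concatenate([R,R1])); pc,Rc=p.copy(),R
print("n",n,"clock",round(o["clock"],2),"force",np.round(o["force"],1),"w",round(o["width"],3),"joints",np.round(o["joints"],2))
for i in range(n):
    d=np.round(Rc.inv().apply(p+(p1-p)*(i+1)/n-pc)/.025,2); w=np.round((Rc.inv()*sl((i+1)/n)).as_rotvec()/.1,2)
    pc=pc+Rc.apply(d*.025); Rc=Rc*Ro.from_rotvec(w*.1)
    print([op]+[float(v) for v in np.r_[d,w]+0.0],end=",")
    if i%8==7: print()
E
python3 plan.py 1 0.594 0.183 0.19 30
```

```text
n 24 clock 0.1 force [-0.5 -0.7  0.6] w 1.002 joints [-1.36  0.44  0.02  1.57 -0.01  1.13 -0.08]
[1.0, -0.85, -0.45, 0.06, 0.14, -0.19, 0.51],[1.0, -0.87, -0.4, 0.08, 0.13, -0.19, 0.51],[1.0, -0.88, -0.35, 0.11, 0.14, -0.18, 0.51],[1.0, -0.9, -0.31, 0.12, 0.14, -0.19, 0.52],[1.0, -0.92, -0.26, 0.15, 0.13, -0.19, 0.51],[1.0, -0.92, -0.21, 0.17, 0.14, -0.19, 0.51],[1.0, -0.92, -0.16, 0.18, 0.14, -0.19, 0.51],[1.0, -0.94, -0.11, 0.21, 0.13, -0.18, 0.51],
[1.0, -0.93, -0.06, 0.23, 0.14, -0.19, 0.51],[1.0, -0.93, -0.01, 0.24, 0.14, -0.19, 0.52],[1.0, -0.92, 0.04, 0.26, 0.13, -0.19, 0.51],[1.0, -0.91, 0.09, 0.28, 0.14, -0.19, 0.51],[1.0, -0.91, 0.15, 0.29, 0.14, -0.18, 0.51],[1.0, -0.89, 0.19, 0.3, 0.13, -0.19, 0.51],[1.0, -0.87, 0.24, 0.32, 0.14, -0.19, 0.51],[1.0, -0.85, 0.29, 0.34, 0.14, -0.19, 0.52],
[1.0, -0.83, 0.34, 0.34, 0.13, -0.18, 0.51],[1.0, -0.8, 0.39, 0.35, 0.14, -0.19, 0.51],[1.0, -0.78, 0.43, 0.37, 0.14, -0.19, 0.51],[1.0, -0.75, 0.47, 0.37, 0.13, -0.19, 0.51],[1.0, -0.71, 0.52, 0.38, 0.14, -0.19, 0.51],[1.0, -0.68, 0.56, 0.38, 0.14, -0.18, 0.51],[1.0, -0.65, 0.6, 0.39, 0.13, -0.19, 0.52],[1.0, -0.6, 0.63, 0.4, 0.14, -0.19, 0.51],
```

>>> {"op": "carry_out", "data": {
  "commands": [
    [1,-0.85,-0.45,0.06,0.14,-0.19,0.51],
    [1,-0.87,-0.4,0.08,0.14,-0.19,0.51],
    [1,-0.88,-0.35,0.1,0.14,-0.19,0.51],
    [1,-0.9,-0.3,0.12,0.14,-0.19,0.51],
    [1,-0.92,-0.25,0.15,0.14,-0.19,0.51],
    [1,-0.92,-0.2,0.17,0.14,-0.19,0.51],
    [1,-0.92,-0.15,0.18,0.14,-0.19,0.51],
    [1,-0.94,-0.1,0.2,0.14,-0.19,0.51]
  ]
}}

```text
clock: 0.9
position: [0.3284, 0.4573, 0.2152]
ee_rot: [1.066, 2.806, -0.203]
force: [-0.4, -0.8, 1.2]
width: 0.998
gripper_force: 0.0
```

>>> {"op": "carry_out", "data": {
  "commands": [
    [1,-0.93,-0.05,0.23,0.14,-0.19,0.51],
    [1,-0.93,0,0.24,0.14,-0.19,0.51],
    [1,-0.92,0.05,0.26,0.14,-0.19,0.51],
    [1,-0.91,0.1,0.28,0.14,-0.19,0.51],
    [1,-0.9,0.15,0.29,0.14,-0.19,0.51],
    [1,-0.89,0.2,0.3,0.14,-0.19,0.51],
    [1,-0.87,0.25,0.32,0.14,-0.19,0.51],
    [1,-0.85,0.3,0.34,0.14,-0.19,0.51]
  ]
}}

```text
clock: 1.7
position: [0.4636, 0.3216, 0.2032]
ee_rot: [1.545, 2.404, -0.379]
force: [-0.4, 1.1, -0.2]
width: 0.998
gripper_force: 0.0
```

>>> {"op": "carry_out", "data": {
  "commands": [
    [1,-0.83,0.34,0.34,0.14,-0.19,0.51],
    [1,-0.8,0.39,0.35,0.14,-0.19,0.51],
    [1,-0.78,0.43,0.36,0.14,-0.19,0.51],
    [1,-0.75,0.47,0.37,0.14,-0.19,0.51],
    [1,-0.7,0.52,0.38,0.14,-0.19,0.51],
    [1,-0.68,0.56,0.38,0.14,-0.19,0.51],
    [1,-0.65,0.6,0.39,0.14,-0.19,0.51],
    [1,-0.6,0.63,0.4,0.14,-0.19,0.51]
  ]
}}

```text
clock: 2.5
position: [0.5978, 0.185, 0.1918]
ee_rot: [1.924, 1.921, -0.527]
force: [1.0, 0.2, -0.0]
width: 1.001
gripper_force: 0.0
```

```bash
python3 plan.py 1 0.594 0.183 0.139 30; python3 -c "
from h import *
o=arm.observe();print(o['position']);print(Ro.from_rotvec(o['ee_rot']).as_matrix().round(3))"
```

```text
n 3 clock 2.5 force [ 1.   0.2 -0. ] w 1.001 joints [-0.95  0.68  0.54  1.48  0.14  1.31 -0.53]
[1.0, 0.33, -0.05, 0.62, -0.01, 0.03, 0.0],[1.0, 0.34, -0.05, 0.62, -0.01, 0.03, -0.01],[1.0, 0.33, -0.05, 0.62, -0.01, 0.03, 0.0],[0.59778686 0.18501256 0.19176722]
[[ 0.001  1.    -0.003]
 [ 0.862 -0.002 -0.507]
 [-0.507 -0.003 -0.862]]
```

>>> {"op": "carry_out", "data": {
  "commands": [
    [1,0.33,-0.06,0.62,0,0.03,0],
    [1,0.33,-0.06,0.62,0,0.03,0],
    [1,0.33,-0.06,0.62,0,0.03,0],
    [1,0,0,0,0,0,0]
  ]
}}

```text
clock: 2.9
position: [0.591, 0.1832, 0.1371]
ee_rot: [1.928, 1.93, -0.524]
force: [-0.3, 0.8, -0.2]
width: 1.002
gripper_force: 0.0
```

```bash
python3 plan.py 1 0.594 0.133 0.0526 30 0 6; python3 -c "
from h import *
im=arm.get_image('side');a=np.ascontiguousarray(im['pixels'][120:320,230:420,::-1]);cv2.imwrite('pics/s1.png',cv2.resize(a,None,fx=3,fy=3,interpolation=2))
o=arm.observe();print(o['position'])"
```

```text
n 6 clock 2.9 force [-0.3  0.8 -0.2] w 1.002 joints [-0.94  0.72  0.52  1.55  0.13  1.21 -0.55]
[1.0, -0.01, 0.02, 0.66, -0.01, 0.0, 0.0],[1.0, -0.01, 0.03, 0.65, -0.01, 0.0, 0.01],[1.0, 0.0, 0.02, 0.66, -0.01, 0.0, 0.0],[1.0, -0.01, 0.02, 0.65, -0.01, 0.0, 0.01],[1.0, -0.01, 0.02, 0.66, -0.01, 0.01, 0.0],[1.0, -0.01, 0.03, 0.65, -0.01, 0.0, 0.01],[0.59170624 0.18347876 0.13854946]
```

View pics/s1.png

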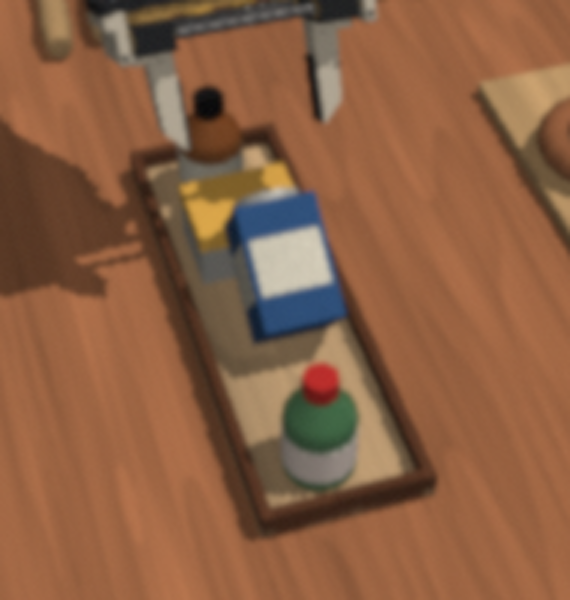

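The fingertips at crop (180,145) and (328,120) straddle the tin's line, and the tin is still leaning on the wax tin. Going down to grasp.

>>> {"op": "carry_out", "data": {
  "commands": [
    [1,0,0.02,0.66,0,0,0],
    [1,0,0.02,0.66,0,0,0],
    [1,0,0.02,0.66,0,0,0],
    [1,0,0.02,0.66,0,0,0],
    [1,0,0.02,0.66,0,0,0],
    [1,0,0.02,0.66,0,0,0],
    [1,0,0,0,0,0,0]
  ]
}}

```text
clock: 3.65
position: [0.5945, 0.1333, 0.0532]
ee_rot: [1.928, 1.929, -0.521]
force: [0.5, -0.6, -0.3]
width: 1.001
gripper_force: 0.0
```

>>> {"op": "carry_out", "data": {
  "commands": [
    [0.8,0,0,0,0,0,0],
    [0.7,0,0,0,0,0,0],
    [0.6,0,0,0,0,0,0],
    [0.5,0,0,0,0,0,0],
    [0.4,0,0,0,0,0,0],
    [0.4,0,0,0,0,0,0]
  ],
  "squeeze": 25
}}

```text
clock: 4.25
position: [0.5947, 0.1354, 0.0537]
ee_rot: [1.926, 1.932, -0.517]
force: [0.7, 0.7, 2.6]
width: 0.631
gripper_force: 24.9
```

```bash
python3 plan.py 0.4 0.594 0.122 0.1 30 0 4
```

```text
n 4 clock 4.25 force [0.7 0.7 2.6] w 0.631 joints [-0.88  0.79  0.51  1.66  0.13  1.   -0.55]
[0.4, -0.35, -0.01, -0.33, 0.0, -0.01, 0.01],[0.4, -0.34, -0.01, -0.34, -0.01, 0.0, 0.01],[0.4, -0.35, 0.0, -0.33, 0.0, -0.01, 0.01],[0.4, -0.35, -0.01, -0.34, -0.01, 0.0, 0.0],
```

>>> {"op": "carry_out", "data": {
  "commands": [
    [0.4,-0.35,0,-0.34,0,0,0],
    [0.4,-0.35,0,-0.34,0,0,0],
    [0.4,-0.35,0,-0.34,0,0,0],
    [0.4,-0.35,0,-0.34,0,0,0],
    [0.4,0,0,0,0,0,0]
  ]
}}

```text
clock: 4.75
position: [0.5957, 0.1209, 0.1027]
ee_rot: [1.928, 1.93, -0.514]
force: [-0.4, -0.2, -1.8]
width: 0.626
gripper_force: 24.9
```

```bash
python3 plan.py 0.4 0.589 0.102 0.105 -25 0 14; python3 -c "
from h import *
im=arm.get_image('side');save(im,'s2f.png');a=np.ascontiguousarray(im['pixels'][120:320,230:420,::-1]);cv2.imwrite('pics/s2.png',cv2.resize(a,None,fx=3,fy=3,interpolation=2))"
```

```text
n 14 clock 4.75 force [-0.4 -0.2 -1.8] w 0.626 joints [-0.88  0.72  0.53  1.66  0.15  1.07 -0.52]
[0.4, -0.05, -0.02, 0.02, 0.0, 0.68, 0.0],[0.4, -0.05, -0.02, 0.02, 0.0, 0.69, 0.0],[0.4, -0.05, -0.02, 0.01, 0.0, 0.68, 0.0],[0.4, -0.06, -0.02, 0.01, 0.0, 0.68, 0.0],[0.4, -0.05, -0.02, 0.01, 0.0, 0.69, 0.0],[0.4, -0.06, -0.02, 0.0, 0.0, 0.68, 0.0],[0.4, -0.05, -0.01, 0.0, 0.0, 0.68, 0.0],[0.4, -0.06, -0.02, 0.0, -0.01, 0.69, 0.0],
[0.4, -0.05, -0.02, -0.01, 0.0, 0.68, 0.0],[0.4, -0.05, -0.02, -0.01, 0.0, 0.68, 0.0],[0.4, -0.06, -0.02, -0.02, 0.0, 0.69, 0.0],[0.4, -0.05, -0.02, -0.02, 0.0, 0.68, 0.0],[0.4, -0.05, -0.02, -0.02, 0.0, 0.68, 0.0],[0.4, -0.05, -0.02, -0.02, 0.0, 0.69, 0.01],
```

View pics/s2.png

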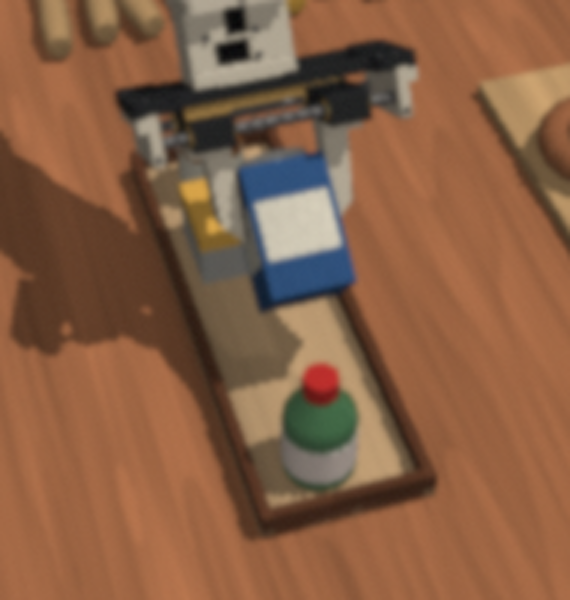

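The tin is lifted clear, with its label centre at crop (297,225), and has held its angle in the grip. Rotating it upright.

>>> {"op": "carry_out", "data": {
  "commands": [
    [0.4,-0.05,-0.02,0.02,0,0.68,0],
    [0.4,-0.05,-0.02,0.02,0,0.69,0],
    [0.4,-0.05,-0.02,0.01,0,0.68,0],
    [0.4,-0.06,-0.02,0.01,0,0.68,0],
    [0.4,-0.05,-0.02,0.01,0,0.69,0],
    [0.4,-0.06,-0.02,0,0,0.68,0],
    [0.4,-0.05,-0.02,0,0,0.68,0],
    [0.4,-0.06,-0.02,0,0,0.69,0]
  ]
}}

```text
clock: 5.6
position: [0.5904, 0.1109, 0.1015]
ee_rot: [-2.203, -2.208, -0.026]
force: [-0.3, 0.2, -2.1]
width: 0.63
gripper_force: 24.9
```

>>> {"op": "carry_out", "data": {
  "commands": [
    [0.4,-0.05,-0.02,-0.01,0,0.68,0],
    [0.4,-0.05,-0.02,-0.01,0,0.68,0],
    [0.4,-0.06,-0.02,-0.02,0,0.69,0],
    [0.4,-0.05,-0.02,-0.02,0,0.68,0],
    [0.4,-0.05,-0.02,-0.02,0,0.68,0],
    [0.4,-0.05,-0.02,-0.02,0,0.69,0],
    [0.4,0,0,0,0,0,0],
    [0.4,0,0,0,0,0,0]
  ]
}}

```text
clock: 6.4
position: [0.5874, 0.1022, 0.1021]
ee_rot: [-1.98, -1.979, -0.431]
force: [0.1, 0.7, -1.6]
width: 0.631
gripper_force: 24.9
```

```bash
python3 plan.py 0.4 0.589 0.102 0.105 -25 0 1; python3 -c "
from h import *
im=arm.get_image('side');C=cloud(im);np.savez('s3.npz',**im)
hsv=cv2.cvtColor(im['pixels'],cv2.COLOR_RGB2HSV);V,U=np.mgrid[:480,:640]
b=(hsv[...,0]>98)&(hsv[...,0]<125)&(hsv[...,1]>100)&(C[...,2]>.03)&(C[...,2]<.25)&(C[...,1]<.2)&(C[...,0]>.5)&(C[...,0]<.68)
p=C[b];print(len(p),p.min(0),p.max(0))
# front face (towards -y): fit plane on label+body pts
k=(C[...,1]>.03)&(C[...,1]<.1)&(C[...,0]>.565)&(C[...,0]<.612)&(C[...,2]>.065)&(C[...,2]<.135)
q=C[k];A=np.c_[q[:,0],q[:,2],np.ones(len(q))];r=q[:,1];
for _ in range(5):
  s=np.linalg.lstsq(A,r,rcond=None)[0];e=abs(A@s-r);g=e<max(.002,np.median(e)*2);A,r=A[g],r[g]
print('plane y=',s,len(r),'tilt deg',np.degrees(np.arctan(s[1])),'yaw',np.degrees(np.arctan(s[0])))
a=np.ascontiguousarray(im['pixels'][120:320,230:420,::-1]);cv2.imwrite('pics/s3.png',cv2.resize(a,None,fx=3,fy=3,interpolation=2))"
```

```text
n 1 clock 6.4 force [ 0.1  0.7 -1.6] w 0.631 joints [-0.01  0.55  0.02  1.82 -0.6   0.87  0.42]
[0.4, 0.04, 0.06, -0.11, -0.05, 0.02, -0.02],296 [0.55340304 0.03096559 0.05471797] [0.61334002 0.07533083 0.18387968]
plane y= [0.0087805  0.00853975 0.05740112] 518 tilt deg 0.48927956495426134 yaw 0.5030728240108556
```

View pics/s3.png

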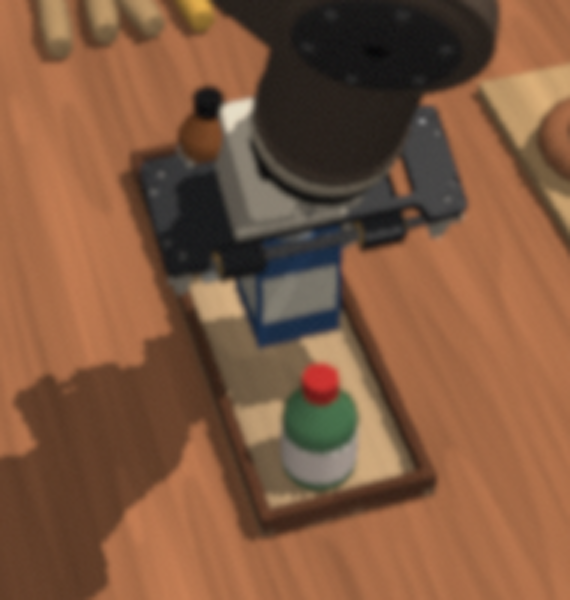

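The tin at crop (300,290) is upright to within 0.5°, with its centre at y ≈ 0.0925 and clear of everything. Lowering.

```bash
python3 plan.py 0.4 0.588 0.103 0.060 -25.3 0 7
```

```text
n 7 clock 6.45 force [ 0.7 -0.7 -1.8] w 0.63 joints [-0.01  0.55  0.02  1.82 -0.6   0.87  0.42]
[0.4, -0.1, 0.0, 0.22, -0.01, 0.01, 0.0],[0.4, -0.11, 0.01, 0.22, 0.0, 0.01, 0.0],[0.4, -0.1, 0.0, 0.22, -0.01, 0.01, 0.0],[0.4, -0.11, 0.01, 0.22, -0.01, 0.01, 0.0],[0.4, -0.1, 0.0, 0.22, -0.01, 0.01, 0.0],[0.4, -0.1, 0.0, 0.21, 0.0, 0.01, 0.0],[0.4, -0.11, 0.0, 0.22, -0.01, 0.01, 0.0],
```

>>> {"op": "carry_out", "data": {
  "commands": [
    [0.4,-0.1,0,0.22,-0.01,0.01,0],
    [0.4,-0.1,0,0.22,-0.01,0.01,0],
    [0.4,-0.1,0,0.22,-0.01,0.01,0],
    [0.4,-0.1,0,0.22,-0.01,0.01,0],
    [0.4,-0.1,0,0.22,-0.01,0.01,0],
    [0.4,-0.1,0,0.22,0,0.01,0],
    [0.4,-0.1,0,0.22,0,0.01,0],
    [0.4,0,0,0,0,0,0]
  ]
}}

```text
clock: 7.25
position: [0.5871, 0.103, 0.0593]
ee_rot: [-1.977, -1.975, -0.444]
force: [0.1, -0.1, -2.3]
width: 0.631
gripper_force: 24.9
```

>>> {"op": "carry_out", "data": {
  "commands": [
    [0.4,-0.017,0,0.036,0,0,0],
    [0.4,0,0,0,0,0,0],
    [0.4,-0.017,0,0.036,0,0,0],
    [0.4,0,0,0,0,0,0]
  ]
}}

```text
clock: 7.65
position: [0.5879, 0.1032, 0.0586]
ee_rot: [-1.977, -1.977, -0.446]
force: [-0.2, -0.5, -1.5]
width: 0.632
gripper_force: 24.9
```

>>> {"op": "carry_out", "data": {
  "commands": [
    [0.4,-0.017,0,0.036,0,0,0],
    [0.4,0,0,0,0,0,0]
  ]
}}

```text
clock: 7.85
position: [0.5881, 0.1034, 0.0583]
ee_rot: [-1.977, -1.977, -0.447]
force: [-0.9, -0.7, 6.2]
width: 0.631
gripper_force: 25.0
```

>>> {"op": "carry_out", "data": {
  "commands": [
    [0.4,-0.017,0,0.036,0,0,0],
    [0.4,0,0,0,0,0,0]
  ]
}}

```text
clock: 8.05
position: [0.5882, 0.1035, 0.0581]
ee_rot: [-1.976, -1.976, -0.448]
force: [-3.5, -2.2, 14.6]
width: 0.628
gripper_force: 25.0
```

>>> {"op": "carry_out", "data": {
  "commands": [
    [0.4,-0.017,0,0.036,0,0,0],
    [0.4,0,0,0,0,0,0]
  ]
}}

```text
clock: 8.25
position: [0.5883, 0.1035, 0.0581]
ee_rot: [-1.976, -1.976, -0.449]
force: [-5.5, -3.8, 24.5]
width: 0.628
gripper_force: 25.0
```

>>> {"op": "carry_out", "data": {
  "commands": [
    [0.4,0.03,0,-0.06,0,0,0],
    [0.4,0,0,0,0,0,0],
    [0.64,0,0,0,0,0,0],
    [0.66,0,0,0,0,0,0],
    [0.7,0,0,0,0,0,0],
    [0.8,0,0,0,0,0,0],
    [0.9,0,0,0,0,0,0],
    [0.9,0,0,0,0,0,0]
  ]
}}

```text
clock: 9.05
position: [0.5876, 0.1032, 0.0569]
ee_rot: [-1.977, -1.976, -0.445]
force: [-1.0, -0.6, 1.2]
width: 0.882
gripper_force: 0.0
```

>>> {"op": "carry_out", "data": {
  "commands": [
    [0.9,0,0,-0.4,0,0,0],
    [0.9,0,0,-0.6,0,0,0],
    [0.9,0,0,-0.8,0,0,0],
    [0.9,0,0,-1,0,0,0],
    [0.9,0,0,-1,0,0,0],
    [0.9,0,0,-1,0,0,0],
    [0.9,0,0,-1,0,0,0],
    [0.9,0,0,0,0,0,0]
  ]
}}

```text
clock: 9.85
position: [0.5896, 0.0382, 0.1924]
ee_rot: [-1.983, -1.978, -0.451]
force: [0.9, -0.4, 0.9]
width: 0.9
gripper_force: 0.0
```

```bash
python3 plan.py 1 0.4565 -0.193 0.12 0 0; python3 -c "
from h import *
im=arm.get_image('top');save(im,'t4f.png');np.savez('t4.npz',**im)
a=np.ascontiguousarray(im['pixels'][185:325,140:460,::-1]);cv2.imwrite('pics/t4.png',cv2.resize(a,None,fx=2.5,fy=2.5,interpolation=2))"
```

```text
n 12 clock 9.85 force [ 0.9 -0.4  0.9] w 0.9 joints [ 0.06  0.46  0.07  1.73 -0.54  1.08  0.41]
[1.0, -0.8, -0.44, -0.11, 0.01, -0.37, 0.0],[1.0, -0.8, -0.45, -0.09, 0.0, -0.36, 0.0],[1.0, -0.81, -0.44, -0.05, 0.01, -0.37, -0.01],[1.0, -0.81, -0.44, -0.03, 0.01, -0.37, 0.0],[1.0, -0.8, -0.45, 0.01, 0.0, -0.37, 0.0],[1.0, -0.81, -0.44, 0.03, 0.01, -0.36, 0.0],[1.0, -0.81, -0.44, 0.07, 0.01, -0.37, 0.0],[1.0, -0.8, -0.45, 0.1, 0.0, -0.37, 0.0],
[1.0, -0.8, -0.44, 0.12, 0.01, -0.36, -0.01],[1.0, -0.79, -0.44, 0.15, 0.01, -0.37, 0.0],[1.0, -0.79, -0.45, 0.19, 0.0, -0.37, 0.0],[1.0, -0.77, -0.44, 0.21, 0.01, -0.37, 0.0],
```

View pics/t4.png

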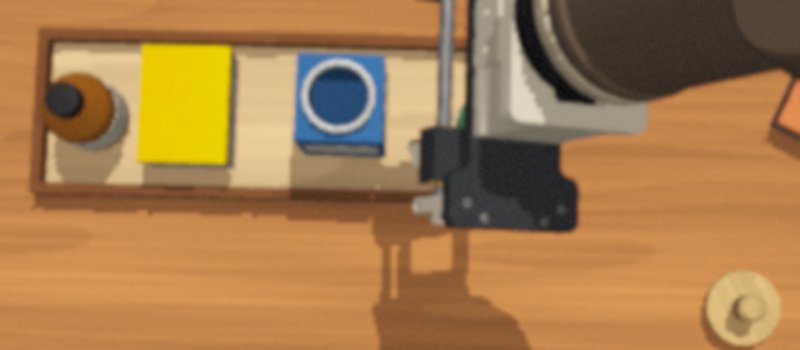

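The tin stands upright in the gap with its mouth at crop (338,96), and the lid's knob is at crop (750,307). Measuring both points now.

Run:
```python
from h import *
im=dict(np.load("t4.npz"));C=cloud(im);np.set_printoptions(precision=4,suppress=True)
a=im["pixels"][180:290,240:320]; 
g=cv2.cvtColor(im["pixels"],cv2.COLOR_RGB2HSV)
V,U=np.mgrid[:480,:640]
k=(g[...,1]<60)&(g[...,2]>110)&(abs(V-223)<20)&(abs(U-275)<20)
c=cv2.findContours(k.astype(np.uint8),cv2.RETR_EXTERNAL,cv2.CHAIN_APPROX_NONE)[0];c=max(c,key=len)
e=cv2.fitEllipse(c);print("rim",e,world(im,*e[0],.106),"crop read",world(im,275.2,223.4,.106))
for d in((24,0),(-24,0)):print("rim diameter px->",np.linalg.norm(world(im,e[0][0]+e[1][1]/2,e[0][1],.106)-world(im,e[0][0]-e[1][1]/2,e[0][1],.106)));break
b=(g[...,0]>98)&(g[...,0]<125)&(g[...,1]>120)&(C[...,2]>.085)&(C[...,2]<.105)&(abs(V-223)<40)&(abs(U-275)<40)
p=C[b];print("body top",len(p),p[:,2].mean(),cv2.minAreaRect(p[:,:2].astype(np.float32)))
for z,n in((.015,"disc"),(.041,"knob")):
    q=(abs(C[...,2]-z)<.006)&(abs(V-308)<30)&(abs(U-438)<30)
    c=max(cv2.findContours(q.astype(np.uint8),cv2.RETR_EXTERNAL,cv2.CHAIN_APPROX_NONE)[0],key=len);e=cv2.minEnclosingCircle(c);print(n,e,world(im,*e[0],z),C[q].mean(0))
print(world(im,440,307.8,.041))
```

```text
rim ((275.9776916503906, 225.74461364746094), (41.6938591003418, 47.14059829711914), 175.8546142578125) [0.5824 0.0924 0.106 ] crop read [0.5862 0.0938 0.106 ]
rim diameter px-> 0.07624001953580778
body top 368 0.09643901243157085 ((0.5870514512062073, 0.09394605457782745), (0.05572821572422981, 0.05649463087320328), 89.98680877685547)
disc ((436.71429443359375, 307.71429443359375), 15.26977252960205) [ 0.4566 -0.1932  0.015 ] [ 0.4565 -0.1922  0.0139]
knob ((440.31817626953125, 307.8636474609375), 5.794443607330322) [ 0.4566 -0.1926  0.041 ] [ 0.4565 -0.1934  0.039 ]
[ 0.4567 -0.1921  0.041 ]
```

>>> {"op": "carry_out", "data": {
  "commands": [
    [1,-0.8,-0.44,-0.1,0,-0.37,0],
    [1,-0.8,-0.44,-0.09,0,-0.37,0],
    [1,-0.81,-0.44,-0.05,0,-0.37,0],
    [1,-0.81,-0.44,-0.03,0,-0.37,0],
    [1,-0.81,-0.44,0,0,-0.37,0],
    [1,-0.81,-0.44,0.03,0,-0.37,0],
    [1,-0.81,-0.44,0.07,0,-0.37,0],
    [1,-0.8,-0.44,0.1,0,-0.37,0]
  ]
}}

```text
clock: 10.7
position: [0.4985, -0.1137, 0.1394]
ee_rot: [-2.146, -2.146, -0.156]
force: [0.5, -0.8, -0.0]
width: 0.998
gripper_force: 0.0
```

>>> {"op": "carry_out", "data": {
  "commands": [
    [1,-0.8,-0.44,0.12,0,-0.37,0],
    [1,-0.79,-0.44,0.15,0,-0.37,0],
    [1,-0.79,-0.44,0.19,0,-0.37,0],
    [1,-0.77,-0.44,0.21,0,-0.37,0],
    [1,0,0,0,0,0,0]
  ]
}}

```text
clock: 11.2
position: [0.4531, -0.1912, 0.1152]
ee_rot: [2.224, 2.219, -0.005]
force: [-0.5, -1.2, -0.2]
width: 1.003
gripper_force: 0.0
```

```bash
python3 plan.py 1 0.4565 -0.1935 0.045 0 0 5
```

```text
n 5 clock 11.2 force [-0.5 -1.2 -0.2] w 1.003 joints [ 0.08  0.36  0.27  2.04 -0.13  0.76  0.42]
[1.0, -0.02, 0.03, 0.56, 0.0, 0.0, 0.0],[1.0, -0.01, 0.03, 0.56, -0.01, 0.01, -0.01],[1.0, -0.02, 0.02, 0.56, 0.0, 0.0, 0.0],[1.0, -0.02, 0.03, 0.57, -0.01, 0.01, -0.01],[1.0, -0.02, 0.03, 0.56, 0.0, 0.0, 0.0],
```

>>> {"op": "carry_out", "data": {
  "commands": [
    [1,-0.02,0.03,0.56,0,0,0],
    [1,-0.02,0.03,0.56,0,0,0],
    [1,-0.02,0.03,0.56,0,0,0],
    [1,-0.02,0.03,0.56,0,0,0],
    [1,-0.02,0.03,0.56,0,0,0],
    [1,0,0,0,0,0,0]
  ]
}}

```text
clock: 11.8
position: [0.4587, -0.1917, 0.0447]
ee_rot: [-2.22, -2.221, 0.002]
force: [-0.3, -0.0, 1.1]
width: 0.997
gripper_force: 0.0
```

```bash
python3 plan.py 1 0.4566 -0.1928 0.019 0 0 4; python3 -c "
from h import *
print(arm.observe()['position'])"
```

```text
n 4 clock 11.8 force [-0.3 -0.   1.1] w 0.997 joints [ 0.12  0.48  0.23  2.08 -0.18  0.6   0.47]
[1.0, -0.01, -0.02, 0.26, 0.0, 0.0, 0.0],[1.0, -0.01, -0.02, 0.25, -0.01, 0.0, 0.0],[1.0, -0.01, -0.02, 0.26, 0.0, 0.0, 0.0],[1.0, -0.01, -0.02, 0.26, -0.01, 0.0, 0.0],[ 0.45872478 -0.19172049  0.04466469]
```

>>> {"op": "carry_out", "data": {
  "commands": [
    [1,-0.01,-0.02,0.26,0,0,0],
    [0.8,-0.01,-0.02,0.26,0,0,0],
    [0.7,-0.01,-0.02,0.26,0,0,0],
    [0.6,-0.01,-0.02,0.25,0,0,0],
    [0.5,0,0,0,0,0,0],
    [0.4,0,0,0,0,0,0]
  ],
  "squeeze": 12
}}

```text
clock: 12.4
position: [0.4572, -0.1939, 0.0201]
ee_rot: [2.221, 2.22, -0.001]
force: [0.2, 0.1, 0.5]
width: 0.611
gripper_force: 0.0
```

>>> {"op": "carry_out", "data": {
  "commands": [
    [0.3,0,0,0,0,0,0],
    [0.25,0,0,0,0,0,0],
    [0.2,0,0,0,0,0,0],
    [0.15,0,0,0,0,0,0],
    [0.1,0,0,0,0,0,0],
    [0.1,0,0,0,0,0,0]
  ],
  "squeeze": 12
}}

```text
clock: 13.0
position: [0.4573, -0.1939, 0.0203]
ee_rot: [2.221, 2.22, -0.001]
force: [-0.3, 0.4, 0.8]
width: 0.213
gripper_force: 12.0
```

```bash
python3 plan.py 0.1 0.4566 -0.1928 0.17 0 0 7;python3 -c "
from h import *
print(arm.observe()['position'])"
```

```text
n 7 clock 13.0 force [-0.3  0.4  0.8] w 0.213 joints [ 0.14  0.52  0.21  2.1  -0.2   0.54  0.49]
[0.1, 0.01, 0.0, -0.86, 0.0, 0.0, 0.0],[0.1, 0.0, -0.01, -0.85, 0.0, 0.0, 0.0],[0.1, 0.01, 0.0, -0.86, 0.0, 0.01, 0.0],[0.1, 0.0, 0.0, -0.85, 0.0, 0.0, 0.0],[0.1, 0.01, -0.01, -0.86, 0.01, 0.0, 0.0],[0.1, 0.0, 0.0, -0.85, 0.0, 0.0, 0.0],[0.1, 0.01, -0.01, -0.86, 0.0, 0.01, 0.0],[ 0.45733118 -0.1939291   0.02029607]
```

>>> {"op": "carry_out", "data": {
  "commands": [
    [0.1,0,0,-0.3,0,0,0],
    [0.1,0,0,-0.8,0,0,0],
    [0.1,0,0,-1,0,0,0],
    [0.1,0,0,-1,0,0,0],
    [0.1,0,0,-1,0,0,0],
    [0.1,0,0,-1,0,0,0],
    [0.1,0,0,-1,0,0,0],
    [0.1,0,0,0,0,0,0]
  ],
  "squeeze": 20
}}

```text
clock: 13.8
position: [0.4589, -0.1944, 0.1762]
ee_rot: [2.218, 2.216, 0.004]
force: [0.4, -1.3, -1.3]
width: 0.212
gripper_force: 20.0
```

```bash
python3 plan.py 0.1 0.587 0.093 0.160 0 0 16
```

```text
n 16 clock 13.8 force [ 0.4 -1.3 -1.3] w 0.212 joints [ 0.06  0.28  0.29  1.97 -0.1   0.9   0.4 ]
[0.1, 0.72, 0.32, 0.04, 0.0, 0.0, 0.0],[0.1, 0.72, 0.32, 0.04, 0.01, 0.0, 0.0],[0.1, 0.72, 0.32, 0.04, 0.0, 0.01, 0.0],[0.1, 0.72, 0.32, 0.04, 0.01, 0.0, 0.0],[0.1, 0.71, 0.32, 0.04, 0.0, 0.0, 0.0],[0.1, 0.72, 0.32, 0.04, 0.0, 0.0, 0.0],[0.1, 0.72, 0.32, 0.04, 0.01, 0.0, 0.0],[0.1, 0.72, 0.32, 0.04, 0.0, 0.0, 0.0],
[0.1, 0.72, 0.32, 0.04, 0.01, 0.01, 0.0],[0.1, 0.72, 0.32, 0.04, 0.0, 0.0, 0.0],[0.1, 0.72, 0.32, 0.04, 0.0, 0.0, 0.0],[0.1, 0.72, 0.32, 0.05, 0.01, 0.0, 0.0],[0.1, 0.71, 0.32, 0.04, 0.0, 0.0, -0.01],[0.1, 0.72, 0.32, 0.04, 0.01, 0.01, 0.0],[0.1, 0.72, 0.32, 0.04, 0.0, 0.0, 0.0],[0.1, 0.72, 0.32, 0.04, 0.0, 0.0, 0.0],
```

>>> {"op": "carry_out", "data": {
  "commands": [
    [0.1,0.4,0.2,0.04,0,0,0],
    [0.1,0.72,0.32,0.04,0,0,0],
    [0.1,0.72,0.32,0.04,0,0,0],
    [0.1,0.72,0.32,0.04,0,0,0],
    [0.1,0.72,0.32,0.04,0,0,0],
    [0.1,0.72,0.32,0.04,0,0,0],
    [0.1,0.72,0.32,0.04,0,0,0],
    [0.1,0.72,0.32,0.04,0,0,0]
  ]
}}

```text
clock: 14.6
position: [0.5177, -0.0559, 0.1632]
ee_rot: [-2.221, -2.221, 0.003]
force: [-0.1, 0.4, -0.4]
width: 0.211
gripper_force: 20.0
```

>>> {"op": "carry_out", "data": {
  "commands": [
    [0.1,0.72,0.32,0.04,0,0,0],
    [0.1,0.72,0.32,0.04,0,0,0],
    [0.1,0.72,0.32,0.04,0,0,0],
    [0.1,0.72,0.32,0.04,0,0,0],
    [0.1,0.72,0.32,0.04,0,0,0],
    [0.1,0.72,0.32,0.04,0,0,0],
    [0.1,0.72,0.32,0.04,0,0,0],
    [0.1,0.6,0.25,0,0,0,0]
  ]
}}

```text
clock: 15.4
position: [0.5807, 0.0852, 0.1567]
ee_rot: [2.22, 2.221, -0.002]
force: [0.2, 0.1, -0.9]
width: 0.213
gripper_force: 20.0
```

>>> {"op": "carry_out", "data": {
  "commands": [
    [0.1,0.3,0.15,0,0,0,0],
    [0.1,0,0,0,0,0,0]
  ]
}}

```text
clock: 15.6
position: [0.5847, 0.0921, 0.1572]
ee_rot: [2.219, 2.222, -0.001]
force: [0.1, -0.1, -0.1]
width: 0.209
gripper_force: 20.0
```

```bash
python3 plan.py 0.1 0.587 0.093 0.135 0 0 4; python3 -c "
from h import *
im=arm.get_image('side');np.savez('s5.npz',**im)
a=np.ascontiguousarray(im['pixels'][120:270,240:390,::-1]);cv2.imwrite('pics/s5.png',cv2.resize(a,None,fx=4,fy=4,interpolation=2));print(arm.observe()['position'])"
```

```text
n 4 clock 15.6 force [ 0.1 -0.1 -0.1] w 0.209 joints [-0.39  0.45  0.2   1.75 -0.1   0.95 -0.15]
[0.1, 0.01, 0.02, 0.22, 0.0, 0.0, 0.0],[0.1, 0.01, 0.03, 0.22, 0.0, 0.01, 0.01],[0.1, 0.01, 0.02, 0.23, 0.01, 0.0, 0.0],[0.1, 0.01, 0.02, 0.22, 0.0, 0.0, 0.0],[0.58432658 0.09075743 0.15725127]
```

View pics/s5.png

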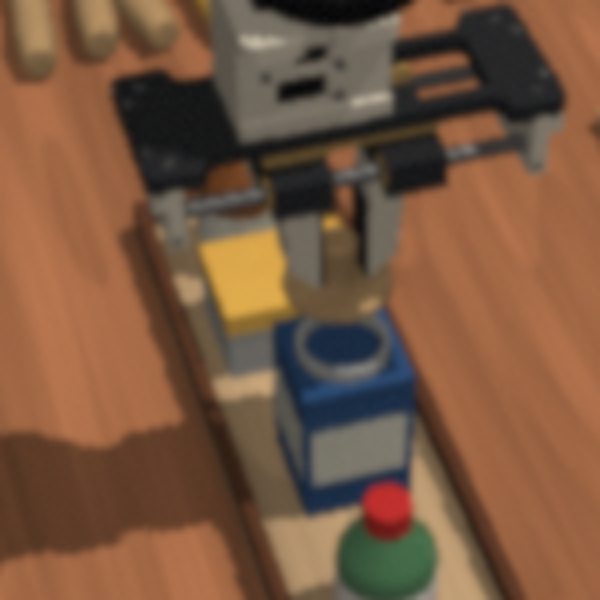

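The side view shows the lid held level above the tin, its disc at crop (338,290) and the mouth ring at (342,346). Checking the offset in this one camera.

Run:
```python
from h import *
np.set_printoptions(precision=4,suppress=True)
im=dict(np.load("s5.npz"));C=cloud(im);V,U=np.mgrid[:480,:640]
print("mouth",world(im,240+342.5/4,120+346/4,.106))
print("disc edges z=.149 L/R",world(im,240+287/4,120+288/4,.149),world(im,240+391/4,120+285/4,.149))
print("disc front z=.147 (under edge)",world(im,240+340/4,120+318/4,.1465))
g=cv2.cvtColor(im["pixels"],cv2.COLOR_RGB2HSV)
m=(abs(C[...,2]-.151)<.006)&(abs(C[...,0]-.587)<.04)&(abs(C[...,1]-.092)<.04)&(g[...,1]>60)
p=C[m];print("disc pts",len(p),p.min(0),p.max(0),p.mean(0));
print("circle",cv2.minEnclosingCircle(p[:,:2].astype(np.float32)))
m=(abs(C[...,2]-.105)<.004)&(abs(C[...,0]-.587)<.04)&(abs(C[...,1]-.092)<.04)
p=C[m];print("rim",len(p),cv2.minEnclosingCircle(p[:,:2].astype(np.float32)))
m=(abs(C[...,2]-.0965)<.004)&(abs(C[...,0]-.587)<.04)&(abs(C[...,1]-.092)<.04)&(g[...,0]>98)&(g[...,0]<125)&(g[...,1]>100)
p=C[m];print("bodytop",len(p),cv2.minAreaRect(p[:,:2].astype(np.float32)))
print(arm.observe()["position"])
```

```text
mouth [0.5869 0.0872 0.106 ]
disc edges z=.149 L/R [0.5605 0.092  0.149 ] [0.6088 0.0793 0.149 ]
disc front z=.147 (under edge) [0.5795 0.0675 0.1465]
disc pts 259 [0.5576 0.0627 0.1471] [0.6099 0.1024 0.1568] [0.5816 0.0781 0.1516]
circle ((0.5833582282066345, 0.08850899338722229), 0.026614584028720856)
rim 118 ((0.5861364006996155, 0.08421934396028519), 0.029385047033429146)
bodytop 215 ((0.5872043967247009, 0.09085391461849213), (0.05730753764510155, 0.05753456801176071), 89.74523162841797)
[0.5843 0.0908 0.1573]
```

>>> {"op": "carry_out", "data": {
  "commands": [
    [0.1,0.03,0.06,0.3,0,0,0],
    [0.1,0.03,0.06,0.3,0,0,0],
    [0.1,0,0,0.3,0,0,0],
    [0.1,0,0,0.2,0,0,0],
    [0.1,0,0,0.1,0,0,0],
    [0.1,0,0,0,0,0,0]
  ]
}}

```text
clock: 16.25
position: [0.5871, 0.092, 0.1269]
ee_rot: [2.221, 2.22, -0.002]
force: [-0.3, 0.5, -0.9]
width: 0.21
gripper_force: 20.0
```

>>> {"op": "carry_out", "data": {
  "commands": [
    [0.1,0,0,0.08,0,0,0],
    [0.1,0,0,0.08,0,0,0],
    [0.1,0,0,0,0,0,0]
  ]
}}

```text
clock: 16.55
position: [0.5875, 0.0923, 0.1234]
ee_rot: [2.221, 2.22, -0.0]
force: [-0.2, 0.7, 0.5]
width: 0.213
gripper_force: 20.0
```

Foot is about 3 mm inside with no force. Continuing.

>>> {"op": "carry_out", "data": {
  "commands": [
    [0.1,0,0,0.06,0,0,0],
    [0.1,0,0,0.04,0,0,0],
    [0.1,0,0,0,0,0,0]
  ]
}}

```text
clock: 16.85
position: [0.5873, 0.0922, 0.1207]
ee_rot: [2.221, 2.22, -0.001]
force: [0.4, 0.0, -0.4]
width: 0.211
gripper_force: 20.0
```

>>> {"op": "carry_out", "data": {
  "commands": [
    [0.1,0,0,0.04,0,0,0],
    [0.1,0,0,0.04,0,0,0],
    [0.1,0,0,0,0,0,0]
  ]
}}

```text
clock: 17.15
position: [0.5873, 0.0922, 0.1187]
ee_rot: [2.221, 2.22, -0.001]
force: [-0.7, -0.3, -0.7]
width: 0.21
gripper_force: 20.0
```

>>> {"op": "carry_out", "data": {
  "commands": [
    [0.1,0,0,0.04,0,0,0],
    [0.1,0,0,0,0,0,0]
  ]
}}

```text
clock: 17.35
position: [0.5873, 0.0922, 0.1178]
ee_rot: [2.221, 2.22, -0.001]
force: [1.0, 1.5, -0.9]
width: 0.215
gripper_force: 20.0
```

>>> {"op": "carry_out", "data": {
  "commands": [
    [0.1,0,0,0.02,0,0,0],
    [0.1,0,0,0,0,0,0]
  ]
}}

```text
clock: 17.55
position: [0.5874, 0.0923, 0.1175]
ee_rot: [2.221, 2.22, -0.001]
force: [0.2, -0.1, 0.4]
width: 0.21
gripper_force: 20.0
```

>>> {"op": "carry_out", "data": {
  "commands": [
    [0.1,0,0,0.02,0,0,0],
    [0.1,0,0,0,0,0,0]
  ]
}}

```text
clock: 17.75
position: [0.5875, 0.0925, 0.1174]
ee_rot: [2.221, 2.22, 0.0]
force: [-1.2, 1.9, 5.3]
width: 0.213
gripper_force: 20.0
```

Contact came at z = 0.1174, where the seated height was expected. Releasing.

>>> {"op": "carry_out", "data": {
  "commands": [
    [0.1,0,0,-0.01,0,0,0],
    [0.23,0,0,0,0,0,0],
    [0.26,0,0,0,0,0,0],
    [0.32,0,0,0,0,0,0],
    [0.4,0,0,0,0,0,0],
    [0.5,0,0,0,0,0,0],
    [0.5,0,0,0,0,0,0]
  ]
}}

```text
clock: 18.45
position: [0.5873, 0.0921, 0.1171]
ee_rot: [2.221, 2.22, -0.001]
force: [-0.2, 0.6, -0.1]
width: 0.489
gripper_force: 0.0
```

>>> {"op": "carry_out", "data": {
  "commands": [
    [0.5,0,0,-0.4,0,0,0],
    [0.5,0,0,-0.7,0,0,0],
    [0.5,0,0,-1,0,0,0],
    [0.5,0,0,-1,0,0,0],
    [0.5,0,0,-1,0,0,0],
    [0.5,0,-0.6,-0.7,0,0,0],
    [0.5,0,-1,-0.3,0,0,0],
    [0.5,0,-1,0,0,0,0]
  ]
}}

```text
clock: 19.25
position: [0.5224, 0.0924, 0.2466]
ee_rot: [2.22, 2.218, 0.003]
force: [-0.5, 0.5, -0.2]
width: 0.504
gripper_force: 0.0
```

>>> {"op": "carry_out", "data": {
  "commands": [
    [0.5,0,-1,0,0,0,0],
    [0.5,0,-1,0,0,0,0],
    [0.5,0,-1,0,0,0,0],
    [0.5,0,-1,0,0,0,0],
    [0.5,0,0,0,0,0,0]
  ]
}}

```text
clock: 19.75
position: [0.4196, 0.0923, 0.2452]
ee_rot: [2.22, 2.221, -0.001]
force: [-0.2, 1.7, 0.4]
width: 0.503
gripper_force: 0.0
```

Run:
```python
from h import *
np.set_printoptions(precision=4,suppress=True)
im=arm.get_image("side");C=cloud(im)
cv2.imwrite("pics/s6.png",cv2.resize(np.ascontiguousarray(im['pixels'][120:320,230:420,::-1]),None,fx=3,fy=3,interpolation=2))
g=cv2.cvtColor(im["pixels"],cv2.COLOR_RGB2HSV)
m=(abs(C[...,2]-.111)<.005)&(abs(C[...,0]-.587)<.04)&(abs(C[...,1]-.092)<.04)
p=C[m];print("disc",len(p),p[:,2].mean(),np.linalg.lstsq(np.c_[p[:,:2]-p[:,:2].mean(0),np.ones(len(p))],p[:,2],rcond=None)[0],cv2.minEnclosingCircle(p[:,:2].astype(np.float32)))
m=(abs(C[...,0]-.587)<.04)&(abs(C[...,1]-.092)<.04)
print("knob top",np.percentile(C[m][:,2],99),"expected .138")
```

```text
disc 348 0.11170342375018061 [0.0064 0.0128 0.1117] ((0.5856549143791199, 0.09033533930778503), 0.02809019945561886)
knob top 0.13797861750971863 expected .138
```

View pics/s6.png

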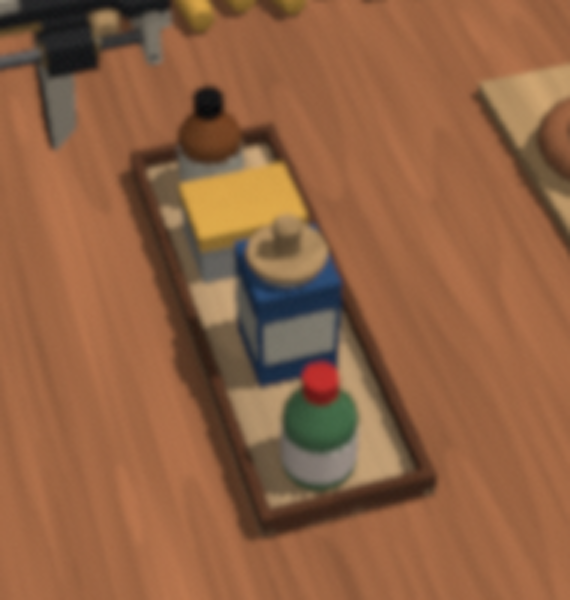

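The tin stands upright and square. The lid's disc at crop (287,252) is level, with its knob top at the seated height of 0.138 m. The arm is clear and the neighbours have not moved.

```bash
python3 -c "
from cell import arm
print(arm.sign_off())"
```

```text
the job is handed in; nothing more can be done
None
```

The job is handed in, with no verdict returned: the tin stands upright and square within about 3 mm of mid-gap, the lid measured fully seated and level, and the neighbours were undisturbed in the pictures (the stone was out of the last one); about 20 s of the 54 s were used.

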